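# Find the tight place in a machine slide with a gap gauge

### The arm

A 6-joint arm with a two-finger parallel gripper is mounted at the origin on the work surface. World frame = base frame: x ahead of the robot, y to its left, z up, the work surface at z = 0. Lengths are in m, angles in rad, forces in N, time in s.
With the tool pointing down it reaches from about 0.375 to 0.9 m from the base axis. Payload 3.1 kg.
Tool frame: the origin (TCP) lies at the very end of the fingers, on their centre line; the grasp point (between the pads) lies 19 mm behind it; z points along the fingers, y is the line along which they close (so a half turn about z gives the same grasp; the last joint's range is limited). The gripper opens to 87 mm and grips with 3 to 60 N. Pads are 19 mm wide; open, the fingers measure 117 mm over their backs; the gripper's body (75 mm by 190 mm) begins 51 mm behind the grasp point.
Start: joints at [1.048, 0.527, 1.433, -0, 1.181, -0.178], TCP at [0.211, 0.588, 0.194] pointing down, gripper open.
Joint ranges: [-3.08, 3.08], [-0.75, 2.2], [0.22, 2.44], [-1.43, 4.57], [0, 2.65], [-2.85, 2.85]. Speed limits (rad/s): [2.79, 2.79, 3.14, 3.14, 3.14, 3.14].

### API

Orientations are given as a 3x3 rotation matrix whose columns are the frame's x, y, z axes.
In Python, from station import ctrl gives the robot as it stands.
- The arm moves only by the tool arm_command, never from a script. Its argument "plan" is a list of rows, each a list of 2 entries, a list of its own where there are three numbers: the shift along the tool's x, y, z in mm, then the turn, a rotation vector about the tool's x, y, z in rad. A call has 1 to 20 rows; each row shifts and turns the commanded pose from where the row before left it, along the tool's axes as they then stand; what a row does not reach is not made up. A row lasts 1/8 s, in which the tool goes at most 62.5 mm and 10.7 degrees, less where a joint would pass 70% of its speed; a pose out of reach is approached as far as the arm can. A call with a gripper value outside its range is refused whole. "claw" is the opening, from 0 (shut) to 1 (fully open), set as the call begins (left out, the last holds). The fingers move at their own pace and stop on an object; "newtons" is the grip in N (left out, the last holds). Time passes only in rows, so rows that do not move let the fingers close. It gives the time, the measured TCP pose, the force, the opening and the grip force at its end, in the units of the state.
- ctrl.get_obs(): the state, without advancing time (a new reading comes with each control period).
- ctrl.read_camera(name): name is "scene" or "top"; returns (picture, depth): 384x512x3 uint8, red, green, blue; 384x512 float32, m along the optical axis (not along the pixel's ray), 0 where there is no reading.
- ctrl.calibration(name): a dict with "vertical_fov" (degrees; the focal length in pixels is half the picture's height over the tangent of half this angle, whatever the lens; pixels are square), "cx", "cy" (the principal point, pixels), "k1" (the pictures are not rectified: a ray, as slopes to the right and down, at radius r is drawn at 1 + k1 r^2 times it, then the intrinsics apply), "extrinsics" (4x4, takes a point from world to camera coordinates). Camera axes: x right, y down, z forward; pixel columns grow to the right and rows downward; lengths in m; the calibration is good to about 2 mm. A picture is of the moment at which its call begins. calibration takes no time and is no camera call.
- ctrl.hand_in(): hands the job in; it is judged then, once.
Trained networks look in the newest picture that a camera, given by its name, has taken for a name from the list of things; names that differ only in an ending like _2 or _b are one class to them, and where a whole thing is asked for, a point or a joint stands for the part that bears it (a point fixed in the world has none). Each returns a list of dicts, best first, with "confidence" (0 to 1); they miss things now and then, are a little off and sometimes report something else, mostly with a low value. They report only what shows in the picture. A call takes as long as a camera call.
- ctrl.boxes_of(camera, thing): "location" ([x, y, z] in m, in world coordinates, good to about 4 mm: the middle of the surface that is visible of it).
- ctrl.trace(camera, thing): "mask" (384x512 bool, what is visible of it).
The state is a dict: "time_s": time; "joint_positions": joint angles; "qd": joint speeds; "tau": joint torques, N m; "ee_pos": TCP position; "tool_rot": TCP orientation; "force": force on the tool from outside, world axes, zero at the start; "torque": the same for the moment, N m; "opening": finger opening in m; "gripper_force": force on a finger pad.
Only numpy, scipy, OpenCV 4.12 (cv2) and the standard library are available. Lean on these libraries where they do the work, as an engineer would, in place of code of your own. Each camera call takes 0.05 s, during which the arm holds its last target. There are 200 camera calls.

### The job

Take the slimmer of the two gap gauges out of the wooden rack, put its blade down into the long gap of the small machine slide and run it gently along the gap, feeling the drag. The gib is swollen in two places that cannot be seen, one rubbing lightly and one clearly tighter: leave the gauge standing upright in the tighter place, blade fully down so that its handle sits on the slide, let go and move clear. Do not force the blade, and leave the other gauge and the tools lying about alone.

Things in the scene. Friction and masses are not known exactly. Their poses are not given: they have to be found in the camera images.
- gauge: the slimmer gap gauge, metal, about 80 g, handle up in either pocket of the rack, its axes along the rack's. Origin: centre of the blade's lower tip, z up; 15 mm over the table in the rack. Blade 14 mm wide (x), 5 mm thick (y), 30 mm long, rounded tip. Above it a plain handle block 24 mm (x) by 20 mm (y), z 30 to 75
- gauge_shoulder (a point): underside of the slim gauge's handle, on its axis, 30 mm above the tip: the shoulder that sits on the rack's top or on the slide's bars
- thick_gauge: the stouter gauge, bystander in the rack's other pocket: same lengths, blade 9 mm thick (too thick for the gap), handle 36 mm (x) by 26 mm (y). Origin at the centre of its blade tip
- rack: fixed wooden block, 60 mm (x) by 110 mm (y) by 45 mm high, origin at the centre of its underside; two pockets on its y axis, 26 mm either side of its middle
- slide: small machine slide, fixed: green bed plate 260 mm (x) by 100 mm (y) by 12 mm with two parallel polished steel bars on it, 200 mm long (x), 36 mm wide, tops 48 mm over the table, a gap between them along x. Origin: centre of the bed's underside, z up. The bar at -y is the fixed way, that at +y the gib. With the gauge fully down, its origin is 18 mm over this one
- gap_mouth (a point): middle of the gap at the level of the bars' tops, 48 mm above the slide's origin. The gap is straight, 7 mm wide, along the slide's x, open above and at both ends, 36 mm deep; the top 3 mm are bevelled out to 13 mm. The blade goes in with its 14 mm width along the gap (gauge x along slide x, either way round)
- gib: steel bar at the +y side of the gap; origin and axes as the slide's. Its inner face has two unseen sprung swellings, one each side of the middle, 22 to 75 mm from it; either may be the tight one. Crest 10 mm long, ramps about 15 mm each side. They press the blade on the fixed way with about 7 N (tight) or 1.1 N (light); the drag felt is about as much. Elsewhere it is free
- hammer: bystander: hammer lying on the table, origin under its middle.
- brush: bystander: hand brush lying on the table.
- screwdriver: bystander: screwdriver lying on the table.
- file: bystander: flat file with wooden handle, 310 mm, lying on the table.
- square: bystander: try square, 100 mm stock and 130 mm blade, lying on the table.
- collar: bystander: steel collar, 36 mm across, 14 mm high, on the table.
- bushing: bystander: brass bushing, 28 mm across, 30 mm high, standing on the table.

How it is judged:
By the outcome, as a careful person would: the job done as asked, in the order asked, and still so for the second after the job is handed in, with the robot touching nothing.
It also fails if it takes over 72 s, if anything falls off the work surface, if the arm or the gripper's body presses on something with over 40 N, if the wrist force passes 120 N, or if a joint passes its speed limit or range.

## Working session

There is one attempt and no reset: what is moved stays moved. The work goes in short steps, Python scripts to look and compute and a tool call to move; the robot and the scene stay as the last step left them, time stands still between calls to the robot, and variables do not carry over. Pictures are saved under pics/ and viewed, at most 10 in all, crops included, and the job is handed in when it is done.

Besides the shell and the picture viewer there is one more tool, called after "Emit:" as name([rows], argument=value, ...), one row to a line, values as JSON. arm_command: Moves the arm, as the interface text tells. Its arguments: {"type":"object","properties":{"plan":{"type":"array"},"claw":{"type":"number"},"newtons":{"type":"number"}},"required":["plan"]}

```bash
ls; mkdir -p pics
cat > h.py <<'E'
import numpy as np, cv2
from station import ctrl
def cam(n):
    c=ctrl.calibration(n); f=192/np.tan(np.radians(c["vertical_fov"])/2)
    return f,c["cx"],c["cy"],c["k1"],np.array(c["extrinsics"])
def cloud(n,depth):
    f,cx,cy,k1,E=cam(n)
    v,u=np.mgrid[0:384,0:512]
    a=(u-cx)/f;b=(v-cy)/f;rd=np.hypot(a,b);r=rd.copy()
    for _ in range(20): r=rd/(1+k1*r*r)
    s=np.where(rd>0,r/np.maximum(rd,1e-9),1)
    P=np.stack([a*s*depth,b*s*depth,depth],-1)
    return (P-E[:3,3])@E[:3,:3]
E
python3 - <<'E'
from h import *
for n in("scene","top"):
    im,d=ctrl.read_camera(n); cv2.imwrite(f"pics/{n}0.png",im[...,::-1]); np.savez(f"{n}0.npz",im=im,d=d)
    print(n,cam(n))
    for t in("gauge","thick_gauge","rack","slide","gib","gap_mouth","gauge_shoulder"):
        r=ctrl.boxes_of(n,t); print(t,[(np.round(x["location"],4).tolist(),round(x["confidence"],2)) for x in r[:3]])
o=ctrl.get_obs(); print(o)
E
```

```text
pics
scene (np.float64(398.92275148366303), 256.94381567493696, 190.06211482474407, -0.0015405205007959295, array([[-0.10593748,  0.99436973, -0.00246785,  0.06611614],
       [ 0.8262773 ,  0.08664808, -0.55655901, -0.44538621],
       [-0.5532116 , -0.06099959, -0.83080441,  1.47599221],
       [ 0.        ,  0.        ,  0.        ,  1.        ]]))
gauge [([0.4702, -0.4386, 0.0178], 0.32)]
thick_gauge [([0.5202, 0.3142, 0.0849], 0.65)]
rack [([0.5296, 0.2831, 0.0428], 0.57), ([0.7306, -0.2356, 0.0075], 0.19)]
slide [([0.5224, -0.0508, 0.0213], 0.79)]
gib [([0.4718, -0.0592, 0.0485], 0.61)]
gap_mouth [([0.5194, -0.0464, 0.0228], 0.79)]
gauge_shoulder []
top (np.float64(391.8483302151019), 254.656174675417, 193.10819993860164, -0.08099184093595503, array([[ 0.00243382, -0.99999389, -0.0025097 , -0.03433816],
       [-0.98561833, -0.00197476, -0.1689752 ,  0.58735265],
       [ 0.16896921,  0.00288486, -0.98561711,  1.16761869],
       [ 0.        ,  0.        ,  0.        ,  1.        ]]))
gauge [([0.4956, -0.049, 0.0114], 0.58), ([0.5054, 0.2614, 0.0903], 0.56)]
thick_gauge [([0.50
[... 388 characters left out ...]
     1.18141368e+00, -1.78502380e-01]), 'qd': array([ 9.60406936e-05, -2.43161840e-04,  7.97341726e-05,  1.86513599e-04,
       -2.32118150e-04, -1.91814691e-03]), 'tau': array([ 4.43524123e-04, -4.39937067e+01, -1.76984060e+01,  6.34125900e-02,
        5.01679361e-02, -1.77389290e-05]), 'ee_pos': array([0.21122288, 0.58821031, 0.19428864]), 'tool_rot': array([[-9.41151177e-01,  3.37985888e-01,  5.02775445e-05],
       [ 3.37985890e-01,  9.41151177e-01,  3.16131919e-05],
       [-3.66339575e-05,  4.67458934e-05, -9.99999998e-01]]), 'force': array([0.68402654, 0.21834773, 0.35906061]), 'torque': array([0.01301207, 0.00114726, 0.01492305]), 'gripper_force': 0.0, 'opening': 0.08712506213125179}
```

View pics/top0.png

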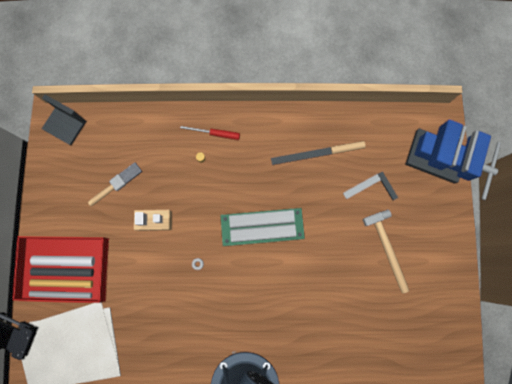

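View pics/scene0.png

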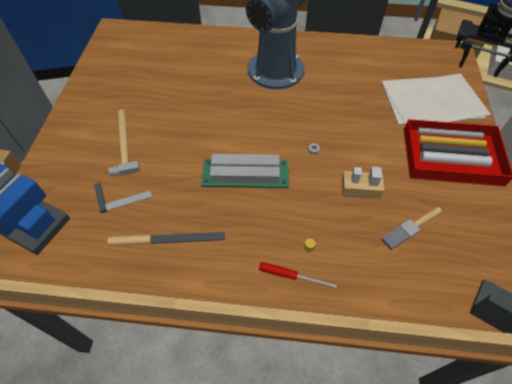

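Run:
```python
from h import *
for n in("top","scene"):
    z=np.load(f"{n}0.npz");P=cloud(n,z["d"]);ok=z["d"]>0
    def rep(name,m):
        m=m&ok
        m=cv2.morphologyEx(m.astype(np.uint8),cv2.MORPH_OPEN,np.ones((2,2)))>0
        k,l,st,c=cv2.connectedComponentsWithStats(m.astype(np.uint8))
        for i in range(1,k):
            if st[i,4]<40: continue
            p=P[l==i]; (a,b),(w,h),t=cv2.minAreaRect((p[:,:2]*1000).astype(np.float32))
            print(n,name,st[i,4],"px",np.round(c[i]),"mean",np.round(p.mean(0),4),"rect",round(a,1),round(b,1),round(w,1),round(h,1),round(t,1))
    X,Y,Z=P[...,0],P[...,1],P[...,2]
    R=(X>.3)&(X<.8)
    rep("handles",R&(Y>.15)&(Y<.4)&(Z>.084)&(Z<.097))
    rep("racktop",R&(Y>.15)&(Y<.4)&(Z>.040)&(Z<.050))
    rep("bars",R&(abs(Y+.05)<.12)&(Z>.043)&(Z<.053))
    rep("table",R&(abs(Y+.05)<.25)&(abs(Z)<.004))
```

```text
top handles 107 px [140. 218.] mean [0.5009 0.3041 0.1101] rect 454.1 142.5 384.4 38.6 73.7
top handles 55 px [157. 219.] mean [0.5032 0.2596 0.0862] rect 503.9 264.4 28.0 19.5 88.4
top racktop 384 px [157. 221.] mean [0.4983 0.2692 0.0513] rect 468.6 142.2 388.9 82.5 76.0
top bars 716 px [263. 220.] mean [ 0.5034 -0.0574  0.0545] rect 454.2 -63.9 138.5 203.4 6.0
top bars 729 px [263. 234.] mean [ 0.4607 -0.0595  0.0525] rect 431.9 -65.3 94.8 203.6 5.1
top table 16561 px [259. 212.] mean [ 0.5374 -0.0479  0.006 ] rect 548.0 -53.5 500.6 501.3 0.1
scene handles 59 px [358. 172.] mean [0.5037 0.271  0.0789] rect 474.7 281.5 22.9 99.6 67.6
scene handles 110 px [377. 173.] mean [0.5037 0.3227 0.0815] rect 474.5 335.4 33.5 111.9 63.9
scene racktop 443 px [362. 184.] mean [0.5183 0.2884 0.0453] rect 805.6 165.1 123.5 789.0 66.3
scene bars 681 px [245. 161.] mean [ 0.4694 -0.0509  0.046 ] rect 465.3 -46.2 67.1 209.7 15.2
scene bars 685 px [245. 172.] mean [ 0.515  -0.0459  0.0488] rect 831.1 -23.5 731.5 200.4 4.2
scene table 19225 px [244. 206.] mean [ 0.5912 -0.0411  0.0035] rect 746.4 -47.4 501.1 890.2 90.0
```

The top view shows the rack at (152,220), with the stout gauge left at (140,218) and the slim one right at (157,219). The slide is at (262,227), its gap running nearly horizontally (along world y). The scene view agrees: slim at (357,173), stout at (376,174). Next I refine these with ray–plane intersections.

```bash
cat >> h.py <<'E'
def ray_plane(n,uv,z):
    f,cx,cy,k1,E=cam(n); uv=np.asarray(uv,float).reshape(-1,2)
    a=(uv-[cx,cy])/f; rd=np.linalg.norm(a,axis=1); r=rd.copy()
    for _ in range(30): r=rd/(1+k1*r*r)
    s=np.where(rd>0,r/np.maximum(rd,1e-9),1)
    D=np.c_[a*s[:,None],np.ones(len(a))]@E[:3,:3]; C=-E[:3,:3].T@E[:3,3]
    return C+D*((z-C[2])/D[:,2])[:,None]
E
python3 - <<'E'
from h import *
for n,bx in(("top",((210,315),(200,252))),("scene",((195,300),(145,195)))):
    ims=[np.load(f"{n}0.npz")["im"].astype(float)]+[ctrl.read_camera(n)[0].astype(float) for _ in range(4)]
    im=np.mean(ims,0); np.save(f"{n}m.npy",im)
    (u0,u1),(v0,v1)=bx; c=im[v0:v1,u0:u1]
    g=(c[...,1]-c[...,0])  # green bed
    bed=g>25; grey=(abs(c[...,1]-c[...,0])<18)&(abs(c[...,2]-c[...,0])<25)&(c.mean(-1)>115)
    for name,m,z in(("bed",bed,.012),("bars",grey,.048)):
        k,l,st,ct=cv2.connectedComponentsWithStats(m.astype(np.uint8))
        for i in range(1,k):
            if st[i,4]<60: continue
            vv,uu=np.nonzero(l==i); p=ray_plane(n,np.c_[uu+u0,vv+v0],z)[:,:2]*1000
            r=cv2.minAreaRect(p.astype(np.float32)); print(n,name,st[i,4],np.round(p.mean(0),1),np.round(np.r_[r[0],r[1],r[2]],1))
    # enlarged crops
a=np.load("topm.npy");b=np.load("scenem.npy")
C=[a[195:255,210:315],a[195:255,115:220],b[140:200,193:298],b[150:210,310:415]]
C=[cv2.resize(x.astype(np.uint8),(400,229),interpolation=cv2.INTER_CUBIC) for x in C]
cv2.imwrite("pics/crops.png",np.vstack([np.hstack(C[:2]),np.hstack(C[2:])])[...,::-1])
E
```

```text
top bed 742 [481.  -54.3] [487.  -56.4  95.9 256.5   5.1]
top bars 758 [507.7 -54.1] [507.7 -54.2  36.2 198.9   5.1]
top bars 787 [464.4 -58.3] [464.4 -58.1  37.4 199.3   5.2]
scene bed 643 [507.2 -42.6] [489.3 -50.3  96.8 255.6   6. ]
scene bars 668 [466.2 -52.8] [466.4 -54.   37.1 198.8   4.4]
scene bars 682 [508.3 -49.4] [508.  -48.7  35.6 200.5   4.9]
```

View pics/crops.png

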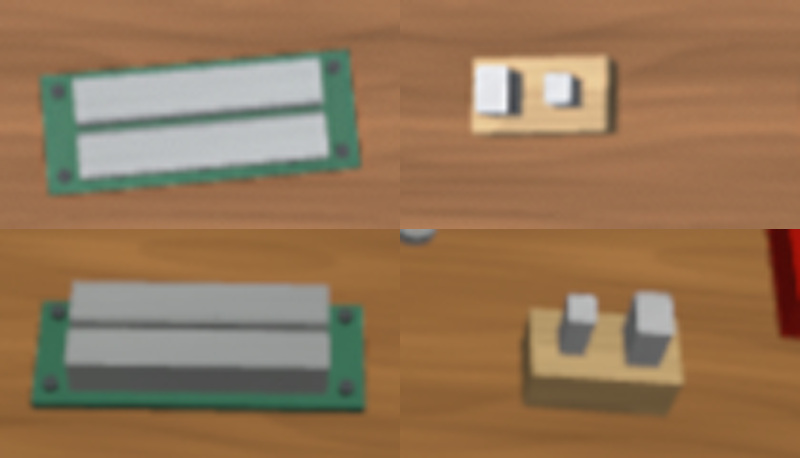

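The crops show the gap as a clean dark line between the bars. The rack, at the right, has the slim handle's bright top face at top pixel about (156,218), and the stout handle left of it.

Run:
```python
from h import *
a=np.load("topm.npy");b=np.load("scenem.npy")
def cc(n,m,off,z,mn=20):
    k,l,st,ct=cv2.connectedComponentsWithStats(m.astype(np.uint8))
    for i in range(1,k):
        if st[i,4]<mn: continue
        vv,uu=np.nonzero(l==i); p=ray_plane(n,np.c_[uu+off[0],vv+off[1]],z)[:,:2]*1000
        r=cv2.minAreaRect(p.astype(np.float32)); print(n,z,st[i,4],np.round(ct[i]+off,1),np.round(p.mean(0),1),np.round(np.r_[r[0],r[1],r[2]],1))
c=a[205:235,130:180]; print(c[12,20:36].mean(-1).round(), c[12,8:14].round())
grey=(c.max(-1)-c.min(-1)<25)
cc("top",grey&(c.mean(-1)>170),(130,205),.09)
cc("scene",(lambda c:(c.max(-1)-c.min(-1)<30)&(c.mean(-1)>130))(b[160:200,335:395]),(335,160),.09)
# weighted: rack top outline via wood colour in top
hsv=cv2.cvtColor(c.astype(np.uint8),cv2.COLOR_RGB2HSV)
m=(c.mean(-1)>140); m=cv2.morphologyEx(m.astype(np.uint8),cv2.MORPH_CLOSE,np.ones((7,7)))
cc("top",m,(130,205),.045)
c=b[160:200,335:395]; m=(c.mean(-1)>110);print(c[20,5:40:3].round())
```

```text
[188. 190. 199. 222. 230. 231. 232. 234. 234. 200. 114.  87. 132. 180.
 196. 196.] [[229. 230. 233.]
 [228. 229. 233.]
 [229. 230. 233.]
 [233. 234. 237.]
 [230. 232. 234.]
 [139. 140. 144.]]
top 0.09 101 [138.5 218.1] [504.  314.5] [504.2 314.7  36.9  21.3   2.8]
top 0.09 54 [155.9 217.6] [505.5 261.9] [504.7 261.6  24.2  18.1   2.4]
scene 0.09 58 [357.4 170.6] [506.3 267.5] [506.1 267.8  19.3  25.8  88.4]
scene 0.09 105 [376.5 172. ] [505.8 319.7] [505.6 319.8  24.7  36.9  87. ]
top 0.045 721 [150.5 219.5] [504.6 290.4] [504.9 295.1  62.3 119.3   2.1]
[[155. 109.  61.]
 [ 99.  80.  53.]
 [189. 160. 111.]
 [186. 157. 109.]
 [103.  99.  95.]
 [ 99.  99.  99.]
 [114. 108. 100.]
 [180. 152. 104.]
 [181. 152. 104.]
 [178. 150. 103.]
 [ 88.  87.  86.]
 [ 98.  98.  98.]]
```

Emit:
arm_command([
  [[0, 0, 0], [0, 0, 0.1713]],
  [[0, 0, 0], [0, 0, 0.1713]],
  [[0, 0, 0], [0, 0, 0.1713]],
  [[0, 0, 0], [0, 0, 0.1713]],
  [[0, 0, 0], [0, 0, 0.1713]],
  [[0, 0, 0], [0, 0, 0.1713]],
  [[0, 0, 0], [0, 0, 0.1713]],
  [[-36.8, 31.8, 0], [0, 0, 0]],
  [[-36.8, 31.8, 0], [0, 0, 0]],
  [[-36.8, 31.8, 0], [0, 0, 0]],
  [[-36.8, 31.8, 0], [0, 0, 0]],
  [[-36.8, 31.8, 0], [0, 0, 0]],
  [[-36.8, 31.8, 0], [0, 0, 0]],
  [[-36.8, 31.8, 0], [0, 0, 0]],
  [[-36.8, 31.8, 0], [0, 0, 0]],
  [[-36.8, 31.8, 0], [0, 0, 0]],
  [[0, 0, 40], [0, 0, 0]],
  [[0, 0, 34], [0, 0, 0]],
  [[0, 0, 0], [0, 0, 0]],
], claw=0.6, newtons=30)

```text
time_s: 3.58
ee_pos: [0.5041, 0.2639, 0.118]
tool_rot: [[-0.026, 1.0, -0.006], [1.0, 0.026, -0.002], [-0.002, -0.006, -1.0]]
force: [-0.8, -0.4, 0.4]
opening: 0.0524
gripper_force: 0.0
```

Run:
```python
from h import *
o=ctrl.get_obs(); print(o["time_s"],o["ee_pos"],o["tool_rot"].round(4).tolist(),o["force"],o["joint_positions"].round(3))
C=[]
for n in("top","scene"):
    im=ctrl.read_camera(n)[0]
    f,cx,cy,k1,E=cam(n)
    q=E[:3,:3]@o["ee_pos"]+E[:3,3]; a=q[:2]/q[2]; uv=f*a*(1+k1*a@a)+[cx,cy]; print(n,uv)
    u,v=uv.round().astype(int); v=min(max(v,45),338);u=max(u,60)
    c=cv2.resize(im[v-45:v+45,u-60:u+60],(400,300),interpolation=cv2.INTER_CUBIC)
    cv2.drawMarker(c,(int((uv[0]-u+60)*400/120),int((uv[1]-v+45)*300/90)),(255,0,0),0,14,1); C.append(c)
cv2.imwrite("pics/pre.png",np.hstack(C)[...,::-1])
```

```text
3.575 [0.50411233 0.26388883 0.1179629 ] [[-0.0264, 0.9996, -0.0062], [0.9996, 0.0264, -0.0019], [-0.0017, -0.0062, -1.0]] [-0.76552569 -0.43280214  0.36411819] [ 0.286  0.555  1.642 -0.     0.95   0.26 ]
top [152.82328589 217.09790172]
scene [358.16336823 163.67750997]
```

View pics/pre.png

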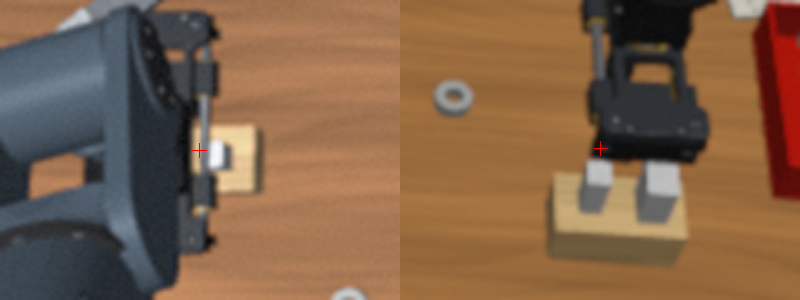

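The markers show the FK tip near the slim handle, but in the scene crop the gripper's dark body sits to the right, around (650,120). I want a wider view before descending.

Run:
```python
from h import *
o=ctrl.get_obs(); R=o["tool_rot"];p=o["ee_pos"]
C=[]
for n,(u0,v0) in(("top",(60,110)),("scene",(260,20))):
    im,d=ctrl.read_camera(n); np.savez(f"{n}1.npz",im=im,d=d)
    f,cx,cy,k1,E=cam(n); im=cv2.resize(im[v0:v0+200,u0:u0+200],(400,400),interpolation=cv2.INTER_CUBIC)
    for s in([0,0,0],[0,.026,0],[0,-.026,0],[0,0,-.07],[0,.095,-.07],[0,-.095,-.07],[.0375,0,-.07],[-.0375,0,-.07]):
        q=E[:3,:3]@(p+R@np.array(s))+E[:3,3]; a=q[:2]/q[2]; uv=f*a*(1+k1*a@a)+[cx,cy]
        cv2.circle(im,tuple(((uv-[u0,v0])*2).round().astype(int)),2,(255,0,0) if s[2]==0 else (255,255,0),-1)
    C.append(im)
cv2.imwrite("pics/pre2.png",np.hstack(C)[...,::-1])
```

```text
(no output)
```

View pics/pre2.png

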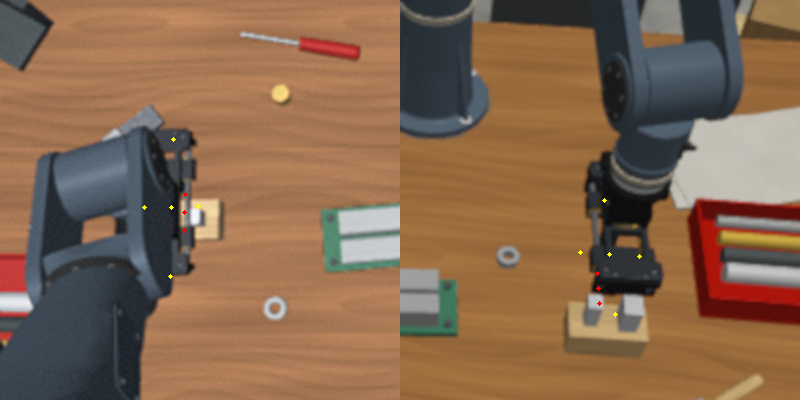

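Run:
```python
from h import *
for n in("scene","top"):
    z=np.load(f"{n}1.npz");P=cloud(n,z["d"]);im=z["im"].astype(int)
    ok=(z["d"]>0)&(P[...,0]>.38)&(P[...,0]<.65)&(P[...,1]>.18)&(P[...,1]<.37)
    for lo in np.arange(.1,.26,.02):
        m=ok&(P[...,2]>=lo)&(P[...,2]<lo+.02); p=P[m]
        if len(p)>3: print(n,round(lo,2),len(p),"x",np.percentile(p[:,0],[3,50,97]).round(3),"y",np.percentile(p[:,1],[3,50,97]).round(3))
```

```text
scene 0.14 6 x [0.541 0.542 0.545] y [0.256 0.261 0.275]
scene 0.18 24 x [0.473 0.48  0.483] y [0.254 0.268 0.274]
scene 0.2 4 x [0.592 0.592 0.593] y [0.243 0.283 0.302]
scene 0.22 287 x [0.428 0.562 0.596] y [0.227 0.238 0.299]
scene 0.24 503 x [0.438 0.548 0.603] y [0.229 0.257 0.301]
top 0.16 4 x [0.532 0.533 0.537] y [0.252 0.253 0.256]
top 0.18 6 x [0.533 0.538 0.542] y [0.25  0.251 0.253]
top 0.22 156 x [0.428 0.507 0.586] y [0.222 0.229 0.236]
top 0.24 274 x [0.42  0.539 0.594] y [0.221 0.233 0.257]
```

Depth shows the gripper body spanning y 0.227–0.300 and x 0.42–0.60, and a finger at y≈0.26. So the tool is centred over the slim gauge, and the apparent shift was only the body's height. Descending to grasp.

Emit:
arm_command([
  [[0.8, 1.7, 15], [0, 0, 0]],
  [[0, 0, 15], [0, 0, 0]],
  [[0, 0, 15], [0, 0, 0]],
  [[0, 0, 10], [0, 0, 0]],
  [[0, 0, 6], [0, 0, 0]],
  [[0, 0, 0], [0, 0, 0]],
  [[0, 0, 0], [0, 0, 0]],
])

```text
time_s: 4.65
ee_pos: [0.5082, 0.2658, 0.0596]
tool_rot: [[-0.027, 1.0, 0.001], [1.0, 0.027, 0.0], [0.0, 0.001, -1.0]]
force: [-0.3, -0.1, 0.0]
opening: 0.0522
gripper_force: 0.0
```

Emit:
arm_command([
  [[0, 0, 0], [0, 0, 0]],
  [[0, 0, 0], [0, 0, 0]],
  [[0, 0, 0], [0, 0, 0]],
  [[0, 0, 0], [0, 0, 0]],
  [[0, 0, 0], [0, 0, 0]],
  [[0, 0, 0], [0, 0, 0]],
], claw=0.1, newtons=30)

```text
time_s: 5.4
ee_pos: [0.5078, 0.2657, 0.0594]
tool_rot: [[-0.027, 1.0, -0.0], [1.0, 0.027, -0.0], [-0.0, -0.0, -1.0]]
force: [-1.1, 0.1, 0.7]
opening: 0.0229
gripper_force: 30.0
```

Emit:
arm_command([
  [[0, 0, -10], [0, 0, 0]],
  [[0, 0, -15], [0, 0, 0]],
  [[0, 0, -20], [0, 0, 0]],
  [[0, 0, -20], [0, 0, 0]],
  [[0, 0, 0], [0, 0, 0]],
  [[0, 0, 0], [0, 0, 0]],
  [[0, 0, 0], [0, 0, 0]],
])

```text
time_s: 6.28
ee_pos: [0.5072, 0.2655, 0.1234]
tool_rot: [[-0.027, 1.0, -0.002], [1.0, 0.027, -0.001], [-0.0, -0.002, -1.0]]
force: [0.7, -0.3, -1.2]
opening: 0.0229
gripper_force: 30.0
```

Emit:
arm_command([
  [[-45.5, -4.2, 0], [0, 0, 0]],
  [[-45.5, -4.2, 0], [0, 0, 0]],
  [[-45.5, -4.2, 0], [0, 0, 0]],
  [[-45.5, -4.2, 0], [0, 0, 0]],
  [[-45.5, -4.2, 0], [0, 0, 0]],
  [[-45.5, -4.2, 0], [0, 0, 0]],
  [[-45.5, -4.2, 0], [0, 0, 0]],
  [[0, 0, 0], [0, 0, 0.16774]],
  [[0, 0, 0], [0, 0, 0.16774]],
  [[0, 0, 0], [0, 0, 0.16774]],
  [[0, 0, 0], [0, 0, 0.16774]],
  [[0, 0, 0], [0, 0, 0.16774]],
  [[0, 0, 0], [0, 0, 0.16774]],
  [[0, 0, 0], [0, 0, 0.16774]],
  [[0, 0, 0], [0, 0, 0.16774]],
  [[0, 0, 0], [0, 0, 0.16774]],
  [[0, 0, 0], [0, 0, 0]],
  [[0, 0, 0], [0, 0, 0]],
  [[0, 0, 0], [0, 0, 0]],
  [[0, 0, 0], [0, 0, 0]],
])

```text
time_s: 8.78
ee_pos: [0.487, -0.0535, 0.1242]
tool_rot: [[0.996, 0.089, -0.0], [0.089, -0.996, 0.0], [-0.0, -0.0, -1.0]]
force: [0.2, -0.0, -1.2]
opening: 0.0226
gripper_force: 30.0
```

Run:
```python
from h import *
o=ctrl.get_obs(); p=o["ee_pos"]; R=o["tool_rot"]; print(p,R.round(4).tolist(),o["force"])
n="scene"; im=np.mean([ctrl.read_camera(n)[0].astype(float) for _ in range(4)],0).astype(np.uint8)
np.save("scene2.npy",im); d=ctrl.read_camera(n)[1]; np.save("scene2d.npy",d)
f,cx,cy,k1,E=cam(n); u0,v0=200,90
c=cv2.resize(im[v0:v0+100,u0:u0+100],(800,800),interpolation=cv2.INTER_CUBIC)
for s in(.0,.0444-.03,.0444):
    q=E[:3,:3]@(p+[0,0,-s])+E[:3,3]; a=q[:2]/q[2]; uv=f*a*(1+k1*a@a)+[cx,cy]; print(s,uv)
    cv2.drawMarker(c,tuple(((uv-[u0,v0]+.5)*8).astype(int)),(255,0,0),0,10,1)
cv2.imwrite("pics/ins.png",c[0:600,:,::-1] if 1 else c)
```

```text
[ 0.48703917 -0.05350847  0.12420933] [[0.9961, 0.0886, -0.0001], [0.0886, -0.9961, 0.0], [-0.0001, -0.0, -1.0]] [ 0.19981791 -0.01465869 -1.20756625]
0.0 [242.8875713  147.98597543]
0.014400000000000003 [243.05054284 151.29402514]
0.0444 [243.37912582 157.96355299]
```

View pics/ins.png

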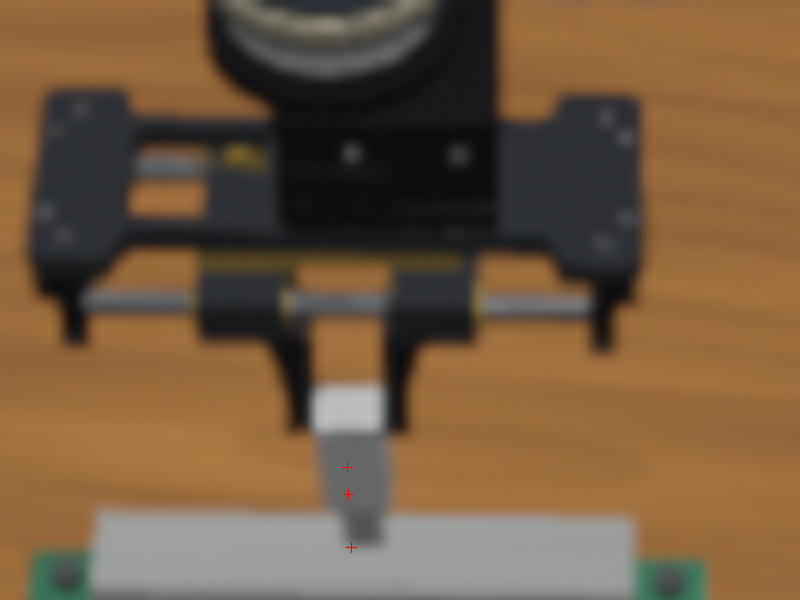

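The scene crop shows the blade tip at crop (363,545), the handle top at x 312–385, y 383–432, and the FK axis marker at (350,548). So this camera is biased in y, and the gauge may sit off-centre across the gap. I'll compute the relative offset within this camera.

Run:
```python
from h import *
px=lambda x,y:(200+x/8-.5,90+y/8-.5)
for nm,pt,z in(("top c",(348,408),.1548),("top L",(312,408),.1548),("top R",(385,408),.1548),("top back",(348,383),.1548),("top front",(348,432),.1548),("shoulder front edge",(358,510),.1098),("tip",(363,545),.0798+.001)):
    print(nm,ray_plane("scene",[px(*pt)],z)[0].round(4))
im=np.load("scene2.npy").astype(float)
print("col243 rows135-160",im[135:160,241:246].mean((1,2)).round().tolist())
# gap line in this same image: dark row between bars per column
for u in(215,225,235,255,265,275):
    s=im[150:190,u].mean(-1); print(u,s[8:30].round().astype(int).tolist())
d=np.load("scene2d.npy");P=cloud("scene",d)
m=(P[...,2]>.148)&(P[...,2]<.16)&(abs(P[...,0]-.485)<.02)&(abs(P[...,1]+.05)<.012);print(m.sum(),P[m].mean(0),np.ptp(P[m],0))
```

```text
top c [ 0.4861 -0.0523  0.1548]
top L [ 0.4874 -0.0645  0.1548]
top R [ 0.4848 -0.0399  0.1548]
top back [ 0.475  -0.0537  0.1548]
top front [ 0.4967 -0.051   0.1548]
shoulder front edge [ 0.4937 -0.0493  0.1098]
tip [ 0.4861 -0.0493  0.0808]
col243 rows135-160 [110.0, 108.0, 118.0, 158.0, 185.0, 187.0, 187.0, 185.0, 162.0, 112.0, 103.0, 103.0, 103.0, 103.0, 103.0, 103.0, 103.0, 102.0, 101.0, 105.0, 112.0, 115.0, 122.0, 142.0, 156.0]
215 [160, 159, 158, 159, 154, 136, 107, 107, 139, 158, 160, 160, 160, 159, 159, 158, 151, 124, 90, 83, 84, 84]
225 [160, 159, 159, 158, 154, 140, 116, 109, 140, 158, 160, 160, 160, 160, 159, 158, 156, 135, 92, 83, 83, 84]
235 [159, 158, 158, 158, 154, 141, 115, 98, 132, 157, 160, 159, 159, 158, 158, 158, 155, 133, 90, 82, 82, 82]
255 [157, 158, 158, 156, 154, 147, 126, 97, 124, 153, 158, 158, 158, 158, 158, 157, 154, 137, 100, 82, 81, 81]
265 [156, 157, 157, 156, 155, 148, 126, 99, 118, 148, 157, 157, 156, 156, 157, 157, 155, 142, 110, 85, 82, 81]
275 [155, 156, 157, 156, 156, 150, 131, 107, 114, 144, 156, 156, 155, 156, 156, 156, 155, 148, 122, 88, 82, 82]
54 [ 0.49109723 -0.05148623  0.15399589] [0.02137023 0.02169994 0.01100144]
```

The estimates put the blade axis 1–3 mm short of the gap in world x. I'll shift +2 mm along tool x and lower to just above the bevel, then feel.

Emit:
arm_command([
  [[2, 0, 10], [0, 0, 0]],
  [[0, 0, 10], [0, 0, 0]],
  [[0, 0, 7], [0, 0, 0]],
  [[0, 0, 1], [0, 0, 0]],
  [[0, 0, 0], [0, 0, 0]],
  [[0, 0, 0], [0, 0, 0]],
  [[0, 0, 0], [0, 0, 0]],
])

```text
time_s: 9.9
ee_pos: [0.4893, -0.0534, 0.0965]
tool_rot: [[0.996, 0.088, 0.001], [0.088, -0.996, -0.0], [0.001, 0.0, -1.0]]
force: [-0.2, -0.2, -0.2]
opening: 0.023
gripper_force: 30.0
```

Emit:
arm_command([
  [[0, 0, 1], [0, 0, 0]],
  [[0, 0, 1], [0, 0, 0]],
  [[0, 0, 1], [0, 0, 0]],
  [[0, 0, 1], [0, 0, 0]],
  [[0, 0, 1], [0, 0, 0]],
  [[0, 0, 0], [0, 0, 0]],
])

```text
time_s: 10.65
ee_pos: [0.489, -0.0533, 0.0911]
tool_rot: [[0.996, 0.088, -0.0], [0.088, -0.996, 0.0], [-0.0, -0.0, -1.0]]
force: [-0.0, -0.0, -1.1]
opening: 0.0227
gripper_force: 30.0
```

Emit:
arm_command([
  [[0, 0, 1], [0, 0, 0]],
  [[0, 0, 1], [0, 0, 0]],
  [[0, 0, 1], [0, 0, 0]],
  [[0, 0, 0], [0, 0, 0]],
])

```text
time_s: 11.15
ee_pos: [0.4889, -0.0533, 0.0882]
tool_rot: [[0.996, 0.088, -0.0], [0.088, -0.996, 0.0], [-0.0, -0.0, -1.0]]
force: [-0.1, -0.3, -1.8]
opening: 0.0227
gripper_force: 30.0
```

Emit:
arm_command([
  [[0, 0, 1], [0, 0, 0]],
  [[0, 0, 1], [0, 0, 0]],
  [[0, 0, 0], [0, 0, 0]],
])

```text
time_s: 11.52
ee_pos: [0.4887, -0.0532, 0.0861]
tool_rot: [[0.996, 0.088, -0.001], [0.088, -0.996, 0.0], [-0.001, -0.0, -1.0]]
force: [-0.5, -1.0, -1.5]
opening: 0.0228
gripper_force: 30.0
```

Emit:
arm_command([
  [[0, 0, 2], [0, 0, 0]],
  [[0, 0, 2], [0, 0, 0]],
  [[0, 0, 2], [0, 0, 0]],
  [[0, 0, 0], [0, 0, 0]],
])

```text
time_s: 12.02
ee_pos: [0.4888, -0.0533, 0.0799]
tool_rot: [[0.996, 0.088, -0.001], [0.088, -0.996, 0.0], [-0.001, -0.0, -1.0]]
force: [-1.0, -0.3, -1.2]
opening: 0.0227
gripper_force: 30.0
```

Emit:
arm_command([
  [[0, 0, 3], [0, 0, 0]],
  [[0, 0, 3], [0, 0, 0]],
  [[0, 0, 3], [0, 0, 0]],
  [[0, 0, 0], [0, 0, 0]],
  [[0, 0, 0], [0, 0, 0]],
])

```text
time_s: 12.65
ee_pos: [0.4889, -0.0533, 0.0711]
tool_rot: [[0.996, 0.088, -0.001], [0.088, -0.996, 0.0], [-0.001, -0.0, -1.0]]
force: [-1.9, 0.1, -1.9]
opening: 0.0231
gripper_force: 30.0
```

Emit:
arm_command([
  [[-0.3, 0, 2], [0, 0, 0]],
  [[-0.3, 0, 2], [0, 0, 0]],
  [[0, 0, 2], [0, 0, 0]],
  [[0, 0, 1], [0, 0, 0]],
  [[0, 0, 0], [0, 0, 0]],
  [[0, 0, 0], [0, 0, 0]],
])

```text
time_s: 13.4
ee_pos: [0.4884, -0.0534, 0.0641]
tool_rot: [[0.996, 0.088, -0.0], [0.088, -0.996, 0.0], [-0.0, -0.0, -1.0]]
force: [-1.4, -0.5, -1.8]
opening: 0.0227
gripper_force: 30.0
```

Emit:
arm_command([
  [[0, 2, 0], [0, 0, 0]],
  [[0, 2, 0], [0, 0, 0]],
  [[0, 2, 0], [0, 0, 0]],
  [[0, 2, 0], [0, 0, 0]],
])

```text
time_s: 13.9
ee_pos: [0.4892, -0.0615, 0.0643]
tool_rot: [[0.996, 0.088, -0.0], [0.088, -0.996, 0.0], [-0.0, -0.0, -1.0]]
force: [-0.7, 1.0, -1.3]
opening: 0.0226
gripper_force: 30.0
```

Emit:
arm_command([
  [[0, 2, 0], [0, 0, 0]],
  [[0, 2, 0], [0, 0, 0]],
  [[0, 2, 0], [0, 0, 0]],
  [[0, 2, 0], [0, 0, 0]],
])

```text
time_s: 14.4
ee_pos: [0.4899, -0.0695, 0.0642]
tool_rot: [[0.996, 0.088, -0.0], [0.088, -0.996, -0.0], [-0.0, -0.0, -1.0]]
force: [-1.5, 0.5, 0.1]
opening: 0.0229
gripper_force: 30.0
```

Emit:
arm_command([
  [[0, 2, 0], [0, 0, 0]],
  [[0, 2, 0], [0, 0, 0]],
  [[0, 2, 0], [0, 0, 0]],
  [[0, 2, 0], [0, 0, 0]],
])

```text
time_s: 14.9
ee_pos: [0.4906, -0.0774, 0.0642]
tool_rot: [[0.996, 0.088, -0.0], [0.088, -0.996, -0.0], [-0.0, 0.0, -1.0]]
force: [-1.7, 1.1, -1.4]
opening: 0.0228
gripper_force: 30.0
```

Emit:
arm_command([
  [[-0.3, 2, 0], [0, 0, 0]],
  [[0, 2, 0], [0, 0, 0]],
  [[0, 2, 0], [0, 0, 0]],
  [[0, 2, 0], [0, 0, 0]],
])

```text
time_s: 15.4
ee_pos: [0.4911, -0.0855, 0.0643]
tool_rot: [[0.996, 0.088, 0.0], [0.088, -0.996, -0.0], [0.0, 0.0, -1.0]]
force: [-1.2, 0.0, -1.1]
opening: 0.0227
gripper_force: 30.0
```

Emit:
arm_command([
  [[0, 2, 0], [0, 0, 0]],
  [[0, 2, 0], [0, 0, 0]],
  [[0, 2, 0], [0, 0, 0]],
])

```text
time_s: 15.78
ee_pos: [0.4913, -0.0911, 0.0642]
tool_rot: [[0.996, 0.088, -0.0], [0.088, -0.996, 0.001], [-0.0, -0.001, -1.0]]
force: [-0.0, 3.2, -1.3]
opening: 0.0228
gripper_force: 30.1
```

Emit:
arm_command([
  [[0, 2, 0], [0, 0, 0]],
  [[0, 2, 0], [0, 0, 0]],
  [[0, 2, 0], [0, 0, 0]],
])

```text
time_s: 16.15
ee_pos: [0.4919, -0.0973, 0.0642]
tool_rot: [[0.996, 0.088, -0.0], [0.088, -0.996, 0.0], [-0.0, -0.0, -1.0]]
force: [-1.0, 2.4, -0.2]
opening: 0.0233
gripper_force: 30.1
```

Emit:
arm_command([
  [[0, 2, 0], [0, 0, 0]],
  [[0, 2, 0], [0, 0, 0]],
  [[0, 2, 0], [0, 0, 0]],
])

```text
time_s: 16.52
ee_pos: [0.4925, -0.1033, 0.0642]
tool_rot: [[0.996, 0.088, -0.0], [0.088, -0.996, 0.0], [-0.0, -0.0, -1.0]]
force: [-1.9, 2.2, -0.7]
opening: 0.023
gripper_force: 30.1
```

Emit:
arm_command([
  [[0, 2, 0], [0, 0, 0]],
  [[0, 2, 0], [0, 0, 0]],
  [[0, 2, 0], [0, 0, 0]],
])

```text
time_s: 16.9
ee_pos: [0.493, -0.1093, 0.0642]
tool_rot: [[0.996, 0.088, -0.0], [0.088, -0.996, 0.0], [-0.0, -0.0, -1.0]]
force: [-1.9, 1.1, -0.5]
opening: 0.023
gripper_force: 30.1
```

Emit:
arm_command([
  [[0, 2, 0], [0, 0, 0]],
  [[0, 2, 0], [0, 0, 0]],
  [[0, 2, 0], [0, 0, 0]],
])

```text
time_s: 17.27
ee_pos: [0.4936, -0.1153, 0.0642]
tool_rot: [[0.996, 0.088, -0.0], [0.088, -0.996, -0.0], [-0.0, 0.0, -1.0]]
force: [-1.1, 2.7, -1.2]
opening: 0.0226
gripper_force: 30.1
```

Emit:
arm_command([
  [[0, 2, 0], [0, 0, 0]],
  [[0, 2, 0], [0, 0, 0]],
  [[0, 2, 0], [0, 0, 0]],
])

```text
time_s: 17.65
ee_pos: [0.4942, -0.1214, 0.0643]
tool_rot: [[0.996, 0.088, 0.0], [0.088, -0.996, -0.0], [0.0, 0.0, -1.0]]
force: [-0.6, 2.2, 0.0]
opening: 0.0229
gripper_force: 30.1
```

Emit:
arm_command([
  [[0, 2, 0], [0, 0, 0]],
  [[0, 2, 0], [0, 0, 0]],
  [[0, 2, 0], [0, 0, 0]],
])

```text
time_s: 18.02
ee_pos: [0.495, -0.1277, 0.0644]
tool_rot: [[0.996, 0.088, 0.001], [0.088, -0.996, -0.001], [0.001, 0.001, -1.0]]
force: [-1.1, 1.8, -1.1]
opening: 0.0227
gripper_force: 30.0
```

Emit:
arm_command([
  [[0, 2, 0], [0, 0, 0]],
  [[0, 2, 0], [0, 0, 0]],
  [[0, 2, 0], [0, 0, 0]],
])

```text
time_s: 18.4
ee_pos: [0.4954, -0.1334, 0.0643]
tool_rot: [[0.996, 0.088, 0.0], [0.088, -0.996, -0.0], [0.0, 0.0, -1.0]]
force: [-1.4, -0.3, -0.5]
opening: 0.023
gripper_force: 30.0
```

The −y side holds only a light rub of about 2 N, roughly y −0.09 to −0.13. Going back to feel the +y side.

Emit:
arm_command([
  [[0, -5, 0], [0, 0, 0]],
  [[0, -5, 0], [0, 0, 0]],
  [[0, -5, 0], [0, 0, 0]],
  [[0, -5, 0], [0, 0, 0]],
  [[0, -5, 0], [0, 0, 0]],
  [[0, -5, 0], [0, 0, 0]],
  [[0, -5, 0], [0, 0, 0]],
  [[0, -5, 0], [0, 0, 0]],
  [[0, -5, 0], [0, 0, 0]],
  [[0, -5, 0], [0, 0, 0]],
  [[0, -5, 0], [0, 0, 0]],
  [[0, -5, 0], [0, 0, 0]],
  [[0, -5, 0], [0, 0, 0]],
  [[0, -5, 0], [0, 0, 0]],
  [[0, -4, 0], [0, 0, 0]],
])

```text
time_s: 20.27
ee_pos: [0.4886, -0.059, 0.0642]
tool_rot: [[0.996, 0.088, -0.0], [0.088, -0.996, 0.0], [-0.0, -0.0, -1.0]]
force: [-0.8, -0.8, -1.1]
opening: 0.0231
gripper_force: 30.0
```

Emit:
arm_command([
  [[0, -2, 0], [0, 0, 0]],
  [[0, -2, 0], [0, 0, 0]],
  [[0, -2, 0], [0, 0, 0]],
])

```text
time_s: 20.65
ee_pos: [0.4882, -0.0534, 0.0642]
tool_rot: [[0.996, 0.088, 0.0], [0.088, -0.996, -0.0], [0.0, 0.0, -1.0]]
force: [0.2, 0.3, -1.0]
opening: 0.0229
gripper_force: 30.0
```

Emit:
arm_command([
  [[0, -2, 0], [0, 0, 0]],
  [[0, -2, 0], [0, 0, 0]],
  [[0, -2, 0], [0, 0, 0]],
])

```text
time_s: 21.02
ee_pos: [0.4876, -0.0473, 0.0642]
tool_rot: [[0.996, 0.088, -0.0], [0.088, -0.996, 0.0], [-0.0, -0.0, -1.0]]
force: [0.5, -0.9, -0.9]
opening: 0.023
gripper_force: 30.0
```

Emit:
arm_command([
  [[0, -2, 0], [0, 0, 0]],
  [[0, -2, 0], [0, 0, 0]],
  [[0, -2, 0], [0, 0, 0]],
])

```text
time_s: 21.4
ee_pos: [0.4871, -0.0413, 0.0643]
tool_rot: [[0.996, 0.088, -0.0], [0.088, -0.996, 0.0], [-0.0, -0.0, -1.0]]
force: [-0.8, -0.1, -0.9]
opening: 0.0229
gripper_force: 30.0
```

Emit:
arm_command([
  [[0, -2, 0], [0, 0, 0]],
  [[0, -2, 0], [0, 0, 0]],
])

```text
time_s: 21.65
ee_pos: [0.4867, -0.0373, 0.0642]
tool_rot: [[0.996, 0.088, -0.0], [0.088, -0.996, 0.0], [-0.0, -0.0, -1.0]]
force: [-0.8, -1.0, -1.0]
opening: 0.0232
gripper_force: 30.0
```

Emit:
arm_command([
  [[0, -2, 0], [0, 0, 0]],
  [[0, -2, 0], [0, 0, 0]],
  [[0, -2, 0], [0, 0, 0]],
])

```text
time_s: 22.02
ee_pos: [0.4862, -0.0314, 0.0643]
tool_rot: [[0.996, 0.088, -0.0], [0.088, -0.996, 0.0], [-0.0, -0.0, -1.0]]
force: [-1.6, -0.1, -1.2]
opening: 0.0231
gripper_force: 30.0
```

Emit:
arm_command([
  [[0, -2, 0], [0, 0, 0]],
  [[0, -2, 0], [0, 0, 0]],
])

```text
time_s: 22.28
ee_pos: [0.4859, -0.0274, 0.0642]
tool_rot: [[0.996, 0.088, -0.0], [0.088, -0.996, -0.0], [-0.0, 0.0, -1.0]]
force: [-0.4, -1.4, -0.3]
opening: 0.0229
gripper_force: 30.0
```

Emit:
arm_command([
  [[0, -2, 0], [0, 0, 0]],
  [[0, -2, 0], [0, 0, 0]],
])

```text
time_s: 22.52
ee_pos: [0.4855, -0.0234, 0.0643]
tool_rot: [[0.996, 0.088, -0.0], [0.088, -0.996, 0.0], [-0.0, -0.0, -1.0]]
force: [-0.1, 0.2, -1.6]
opening: 0.0232
gripper_force: 30.0
```

Emit:
arm_command([
  [[0, -2, 0], [0, 0, 0]],
  [[0, -2, 0], [0, 0, 0]],
])

```text
time_s: 22.78
ee_pos: [0.4851, -0.0194, 0.0642]
tool_rot: [[0.996, 0.088, -0.0], [0.088, -0.996, -0.0], [-0.0, 0.0, -1.0]]
force: [-0.6, -0.1, -1.3]
opening: 0.0231
gripper_force: 30.0
```

Emit:
arm_command([
  [[0, -2, 0], [0, 0, 0]],
  [[0, -2, 0], [0, 0, 0]],
])

```text
time_s: 23.02
ee_pos: [0.4848, -0.0154, 0.0643]
tool_rot: [[0.996, 0.088, -0.0], [0.088, -0.996, 0.0], [-0.0, -0.0, -1.0]]
force: [-0.6, 0.1, -0.8]
opening: 0.023
gripper_force: 30.0
```

Emit:
arm_command([
  [[0, -2, 0], [0, 0, 0]],
  [[0, -2, 0], [0, 0, 0]],
])

```text
time_s: 23.28
ee_pos: [0.4844, -0.0114, 0.0642]
tool_rot: [[0.996, 0.088, -0.0], [0.088, -0.996, -0.0], [-0.0, -0.0, -1.0]]
force: [-0.9, -1.1, -0.4]
opening: 0.023
gripper_force: 30.0
```

Emit:
arm_command([
  [[0, -2, 0], [0, 0, 0]],
  [[0, -2, 0], [0, 0, 0]],
])

```text
time_s: 23.52
ee_pos: [0.4845, -0.0085, 0.0644]
tool_rot: [[0.996, 0.089, 0.001], [0.089, -0.996, -0.002], [0.0, 0.002, -1.0]]
force: [-1.5, -6.7, -1.0]
opening: 0.0235
gripper_force: 29.8
```

Emit:
arm_command([
  [[0, -2, 0], [0, 0, 0]],
  [[0, -2, 0], [0, 0, 0]],
])

```text
time_s: 23.78
ee_pos: [0.4846, -0.0057, 0.0646]
tool_rot: [[0.996, 0.09, 0.002], [0.09, -0.996, -0.004], [0.001, 0.004, -1.0]]
force: [-1.8, -9.4, 0.4]
opening: 0.0231
gripper_force: 30.1
```

Emit:
arm_command([
  [[0, -2, 0], [0, 0, 0]],
  [[0, -2, 0], [0, 0, 0]],
])

```text
time_s: 24.02
ee_pos: [0.4846, -0.002, 0.0648]
tool_rot: [[0.996, 0.09, 0.002], [0.09, -0.996, -0.004], [0.002, 0.004, -1.0]]
force: [-2.1, -9.6, 1.8]
opening: 0.0222
gripper_force: 30.5
```

Emit:
arm_command([
  [[0, -2, 0], [0, 0, 0]],
  [[0, -2, 0], [0, 0, 0]],
])

```text
time_s: 24.28
ee_pos: [0.4845, 0.0026, 0.0649]
tool_rot: [[0.996, 0.089, 0.003], [0.089, -0.996, -0.003], [0.003, 0.003, -1.0]]
force: [-0.3, -1.6, 4.0]
opening: 0.0193
gripper_force: 3.4
```

Emit:
arm_command([
  [[0, -2, 0], [0, 0, 0]],
  [[0, -2, 0], [0, 0, 0]],
])

```text
time_s: 24.52
ee_pos: [0.4849, 0.0078, 0.066]
tool_rot: [[0.996, 0.088, 0.005], [0.088, -0.996, -0.001], [0.005, 0.002, -1.0]]
force: [-0.8, -2.6, 12.8]
opening: 0.0096
gripper_force: 6.4
```

The tight place begins at about y −0.010 with 7–9 N drag, but the grip has been lost (opening 9.6 mm). Stopping to look.

Run:
```python
from h import *
o=ctrl.get_obs(); p=o["ee_pos"]; print(o["time_s"],p,o["force"],o["opening"],o["gripper_force"])
n="scene"; im=np.mean([ctrl.read_camera(n)[0].astype(float) for _ in range(2)],0).astype(np.uint8)
f,cx,cy,k1,E=cam(n); u0,v0=205,110
c=cv2.resize(im[v0:v0+75,u0:u0+100],(800,600),interpolation=cv2.INTER_CUBIC)
for s in(.0,.03):
    q=E[:3,:3]@(p+[0,0,s])+E[:3,3]; a=q[:2]/q[2]; uv=f*a*(1+k1*a@a)+[cx,cy]
    cv2.drawMarker(c,tuple(((uv-[u0,v0]+.5)*8).astype(int)),(255,0,0),0,10,1)
cv2.imwrite("pics/lost.png",c[...,::-1])
```

```text
24.525 [0.48485466 0.0077742  0.06600799] [-0.78872074 -2.61615118 12.79721653] 0.009604127205485391 6.369076296687126
```

View pics/lost.png

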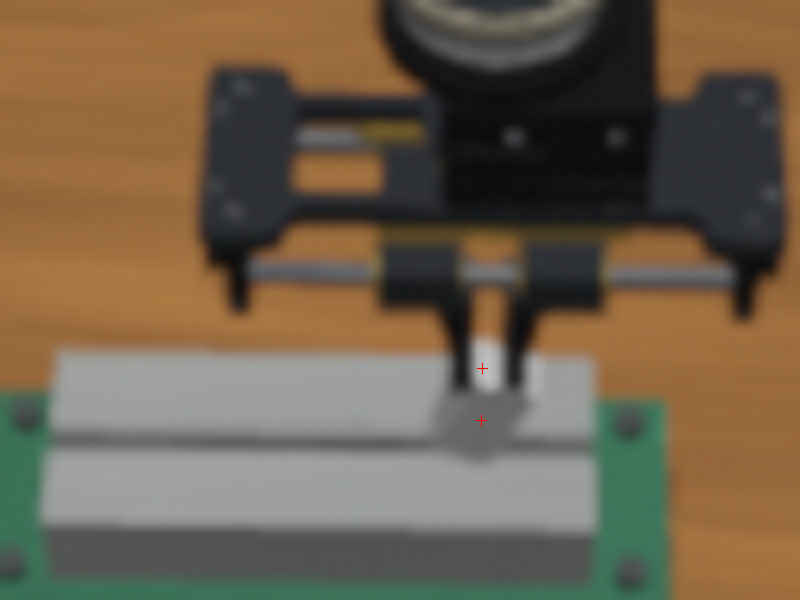

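Run:
```python
from h import *
n="scene"; im,d=ctrl.read_camera(n); P=cloud(n,d)
np.savez("lost.npz",im=im,d=d)
im=im.astype(int)
for v in range(148,172):
    print(v,' '.join("%3d/%3d/%3d"%tuple((P[v,u]*1000).round()) if d[v,u]>0 else '   -   ' for u in range(257,276,2)),'|',im[v,257:276].mean(-1).round().astype(int).tolist())
```

```text
148 525/-10/175 525/ -5/175 523/  0/174 494/  3/140 377/ -1/  0 484/ 13/129 493/ 19/140 521/ 26/175 520/ 31/174 517/ 37/171 | [57, 56, 44, 28, 23, 24, 33, 74, 101, 108, 90, 55, 26, 25, 24, 30, 39, 44, 45]
149 524/-10/170 521/ -5/167 523/  0/170 496/  3/138 378/  0/ -4 492/ 14/134 494/ 20/137 520/ 26/170 518/ 32/167 519/ 37/169 | [92, 91, 74, 42, 21, 20, 32, 74, 101, 107, 88, 49, 22, 20, 25, 54, 76, 83, 84]
150 386/-25/ -3 496/ -8/132 496/ -2/133 495/  3/132 387/  0/  2 494/ 14/132 497/ 20/137 495/ 25/136 384/ 25/  1 384/ 32/  2 | [110, 109, 94, 61, 23, 18, 34, 80, 105, 108, 85, 44, 20, 17, 35, 78, 102, 108, 109]
151 396/-24/  4 390/-18/ -2 497/ -2/130 496/  3/129 389/  1/ -1 485/ 14/117 494/ 20/128 495/ 25/131 386/ 26/ -1 385/ 32/ -1 | [114, 114, 106, 75, 30, 18, 40, 93, 116, 115, 89, 44, 21, 21, 50, 92, 111, 113, 113]
152 394/-24/ -3 395/-18/ -1 495/ -2/123 494/  3/123 390/  1/ -4 492/ 14/121 493/ 20/124 492/ 25/123 386/ 26/ -6 387/ 32/ -4 | [114, 114, 111, 87, 43, 21, 49, 121, 148, 143, 109, 50, 22, 26, 66, 100, 112, 114, 114]
153 400/-24/ -1 398/-18/ -3 495/ -2/119 493/  3/117 475
[... 3415 characters left out ...]
156, 156, 156, 156, 156, 156, 156]
169 500/-13/ 50 499/ -7/ 49 500/ -1/ 52 497/  4/ 49 495/ 10/ 46 496/ 16/ 49 495/ 22/ 49 493/ 27/ 47 493/ 33/ 47 492/ 39/ 47 | [158, 158, 158, 158, 158, 158, 157, 156, 156, 157, 157, 157, 157, 157, 157, 156, 156, 157, 157]
170 500/-13/ 45 502/ -7/ 49 499/ -1/ 45 500/  5/ 48 498/ 10/ 46 500/ 16/ 49 501/ 22/ 51 499/ 28/ 50 499/ 34/ 50 498/ 39/ 49 | [157, 157, 157, 157, 157, 157, 157, 156, 156, 157, 156, 156, 156, 155, 156, 156, 156, 156, 156]
171 506/-12/ 48 504/ -7/ 46 503/ -1/ 46 503/  5/ 46 503/ 11/ 48 502/ 16/ 47 500/ 22/ 45 501/ 28/ 47 502/ 34/ 49 498/ 40/ 45 | [158, 158, 158, 158, 157, 157, 156, 156, 156, 157, 156, 156, 156, 156, 156, 156, 156, 156, 156]
```

The depth shows the handle leaning about 20° toward +y, with its top at z≈0.096. The finger ends are also at z≈0.097, on top of it, although the TCP reads 0.066. So the fingers seem to end about 30 mm above the reported TCP, and the grip only caught the handle's upper edge. I'll lift clear and check that.

Emit:
arm_command([
  [[0, 0, -10], [0, 0, 0]],
  [[0, 0, -20], [0, 0, 0]],
  [[0, 0, -20], [0, 0, 0]],
  [[0, 0, 0], [0, 0, 0]],
  [[0, 0, 0], [0, 0, 0]],
])

```text
time_s: 25.3
ee_pos: [0.4823, 0.0087, 0.1139]
tool_rot: [[0.996, 0.088, -0.001], [0.088, -0.996, 0.001], [-0.001, -0.001, -1.0]]
force: [-0.4, -0.5, 0.2]
opening: 0.0085
gripper_force: 0.0
```

Emit:
arm_command([
  [[0, 0, 0], [0, 0, 0]],
  [[0, 0, 0], [0, 0, 0]],
  [[0, 0, 0], [0, 0, 0]],
], claw=0.55)

```text
time_s: 25.68
ee_pos: [0.4825, 0.0084, 0.1138]
tool_rot: [[0.996, 0.088, -0.001], [0.088, -0.996, 0.0], [-0.001, -0.0, -1.0]]
force: [-0.5, -0.6, 0.4]
opening: 0.0313
gripper_force: 0.0
```

Run:
```python
from h import *
o=ctrl.get_obs(); p=o["ee_pos"]; print(o["time_s"],p,o["force"],o["opening"])
n="scene"; im,d=ctrl.read_camera(n); P=cloud(n,d); np.savez("lift.npz",im=im,d=d)
g=im.astype(int).mean(-1); 
m=(d>0)&(g<60)&(abs(P[...,0]-p[0])<.03)&(abs(P[...,1]-p[1])<.07)&(P[...,2]>.06)
q=P[m]; 
for lo in np.arange(.08,.2,.01):
    s=q[(q[:,2]>=lo)&(q[:,2]<lo+.01)]
    if len(s): print(round(lo,2),len(s),"y",s[:,1].min().round(3),s[:,1].max().round(3),"x",s[:,0].min().round(3),s[:,0].max().round(3))
f,cx,cy,k1,E=cam(n); u0,v0=205,110
c=cv2.resize(im[v0:v0+75,u0:u0+100],(800,600),interpolation=cv2.INTER_CUBIC)
a=E[:3,:3]@p+E[:3,3];a=a[:2]/a[2]; uv=f*a*(1+k1*a@a)+[cx,cy]
cv2.drawMarker(c,tuple(((uv-[u0,v0]+.5)*8).astype(int)),(255,0,0),0,10,1)
cv2.imwrite("pics/lift.png",c[...,::-1])
```

```text
25.675 [0.4824967  0.00839091 0.11384974] [-0.49042738 -0.55967189  0.35294488] 0.03126028871687469
0.14 4 y -0.01 0.033 x 0.491 0.495
0.15 11 y -0.011 0.033 x 0.488 0.496
0.16 11 y -0.011 0.035 x 0.49 0.495
0.17 16 y -0.013 0.037 x 0.489 0.496
0.18 17 y -0.016 0.037 x 0.489 0.496
0.19 3 y -0.01 0.029 x 0.488 0.496
```

View pics/lift.png

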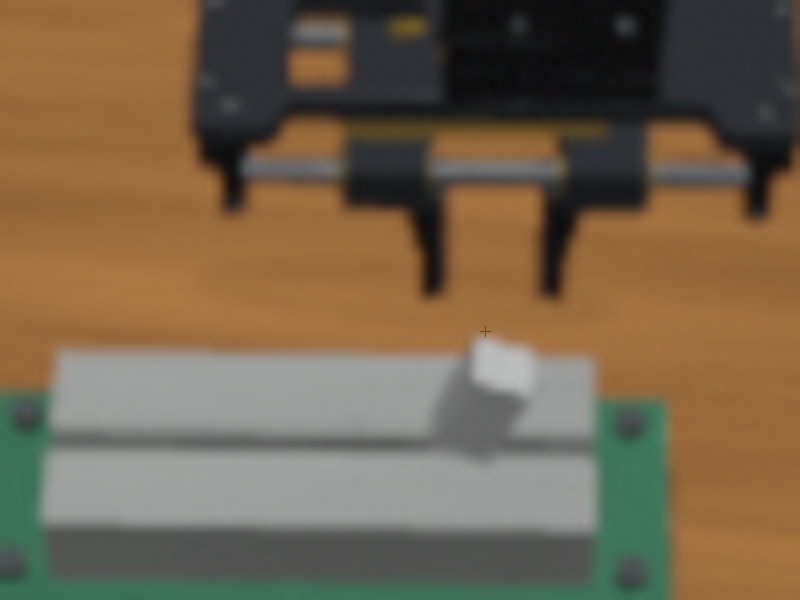

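The picture confirms it: the finger ends sit at crop (432,295) and (550,295), z≈0.142, well above the TCP marker at (485,331). The gauge leans right in the gap, between crop x 435 and 538. I'll straddle it about 28 mm lower than before and straighten it by closing gently.

Emit:
arm_command([
  [[-1, 4.2, 0], [0, 0, 0]],
  [[0, 0, 0], [0, 0, 0]],
  [[0, 0, 10], [0, 0, 0]],
  [[0, 0, 15], [0, 0, 0]],
  [[0, 0, 15], [0, 0, 0]],
  [[0, 0, 12], [0, 0, 0]],
  [[0, 0, 0], [0, 0, 0]],
  [[0, 0, 0], [0, 0, 0]],
], claw=0.62, newtons=10)

```text
time_s: 26.72
ee_pos: [0.4823, 0.004, 0.0623]
tool_rot: [[0.996, 0.088, 0.0], [0.088, -0.996, -0.0], [0.0, 0.0, -1.0]]
force: [-0.2, -0.1, -0.7]
opening: 0.0543
gripper_force: 0.0
```

Emit:
arm_command([
  [[0, 0, 5], [0, 0, 0]],
  [[0, 0, 5], [0, 0, 0]],
  [[0, 0, 5], [0, 0, 0]],
  [[0, 0, 0], [0, 0, 0]],
])

```text
time_s: 27.22
ee_pos: [0.4817, 0.0041, 0.0468]
tool_rot: [[0.996, 0.088, -0.001], [0.088, -0.996, 0.0], [-0.001, -0.0, -1.0]]
force: [0.4, -0.4, -0.8]
opening: 0.054
gripper_force: 0.0
```

Emit:
arm_command([
  [[0, 0, 5], [0, 0, 0]],
  [[0, 0, 5], [0, 0, 0]],
  [[0, 0, 4], [0, 0, 0]],
  [[0, 0, 0], [0, 0, 0]],
])

```text
time_s: 27.72
ee_pos: [0.4818, 0.0041, 0.0329]
tool_rot: [[0.996, 0.088, -0.001], [0.088, -0.996, 0.0], [-0.001, -0.0, -1.0]]
force: [-0.2, 0.8, 0.3]
opening: 0.0541
gripper_force: 0.0
```

Emit:
arm_command([
  [[0, 0, 1], [0, 0, 0]],
  [[0, 0, 0], [0, 0, 0]],
])

```text
time_s: 27.98
ee_pos: [0.4821, 0.0041, 0.0323]
tool_rot: [[0.996, 0.088, 0.0], [0.088, -0.996, -0.0], [0.0, 0.0, -1.0]]
force: [-0.4, 0.5, -0.1]
opening: 0.054
gripper_force: 0.0
```

Emit:
arm_command([
  [[0, 0, 0], [0, 0, 0]],
  [[0, 0, 0], [0, 0, 0]],
  [[0, 0, 0], [0, 0, 0]],
  [[0, 0, 0], [0, 0, 0]],
  [[0, 0, 0], [0, 0, 0]],
  [[0, 0, 0], [0, 0, 0]],
], claw=0.35, newtons=12)

```text
time_s: 28.72
ee_pos: [0.4825, 0.0036, 0.0325]
tool_rot: [[0.996, 0.088, 0.001], [0.088, -0.996, -0.001], [0.001, 0.001, -1.0]]
force: [0.4, -3.2, 2.5]
opening: 0.0315
gripper_force: 11.3
```

Emit:
arm_command([
  [[0, 0, 0], [0, 0, 0]],
  [[0, 0, 0], [0, 0, 0]],
  [[0, 0, 0], [0, 0, 0]],
  [[0, 0, 0], [0, 0, 0]],
], claw=0.15, newtons=18)

```text
time_s: 29.22
ee_pos: [0.4825, 0.0036, 0.0324]
tool_rot: [[0.996, 0.088, 0.001], [0.088, -0.996, -0.001], [0.001, 0.001, -1.0]]
force: [-0.8, -4.0, 3.5]
opening: 0.0308
gripper_force: 16.8
```

Emit:
arm_command([
  [[0, 0, 0], [0, 0, 0]],
  [[0, 0, 0], [0, 0, 0]],
  [[0, 0, 0], [0, 0, 0]],
], newtons=30)

```text
time_s: 29.6
ee_pos: [0.4824, 0.0033, 0.0325]
tool_rot: [[0.996, 0.089, 0.001], [0.089, -0.996, -0.001], [0.001, 0.001, -1.0]]
force: [-1.2, -6.4, 3.7]
opening: 0.0286
gripper_force: 28.0
```

Emit:
arm_command([
  [[0, 2, -0.5], [0, 0, 0]],
  [[0, 2, -0.5], [0, 0, 0]],
  [[0, 2, -0.5], [0, 0, 0]],
  [[0, 2, 0], [0, 0, 0]],
  [[0, 0, 0], [0, 0, 0]],
], newtons=35)

```text
time_s: 30.22
ee_pos: [0.4822, -0.0027, 0.0334]
tool_rot: [[0.996, 0.087, -0.001], [0.087, -0.996, 0.002], [-0.001, -0.002, -1.0]]
force: [1.5, 5.5, -0.4]
opening: 0.0237
gripper_force: 34.5
```

Emit:
arm_command([
  [[0, 2, 0], [0, 0, 0]],
  [[0, 2, 0], [0, 0, 0]],
  [[0, 2, 0], [0, 0, 0]],
  [[0, 2, 0], [0, 0, 0]],
  [[0, 0, 0], [0, 0, 0]],
])

```text
time_s: 30.85
ee_pos: [0.4832, -0.0123, 0.0337]
tool_rot: [[0.996, 0.088, -0.001], [0.088, -0.996, -0.0], [-0.001, 0.0, -1.0]]
force: [0.0, -1.4, -1.5]
opening: 0.0237
gripper_force: 34.7
```

Emit:
arm_command([
  [[0, 0, 0], [0, 0, 0]],
  [[0, 0, 0], [0, 0, 0]],
  [[0, 0, 1], [0, 0, 0]],
  [[0, 0, 0], [0, 0, 0]],
], newtons=55)

```text
time_s: 31.35
ee_pos: [0.4831, -0.0118, 0.0327]
tool_rot: [[0.996, 0.088, -0.001], [0.088, -0.996, 0.0], [-0.001, -0.0, -1.0]]
force: [-1.0, -0.5, -0.7]
opening: 0.0232
gripper_force: 54.6
```

Emit:
arm_command([
  [[0, 0, 1], [0, 0, 0]],
  [[0, 0, 0], [0, 0, 0]],
])

```text
time_s: 31.6
ee_pos: [0.4832, -0.0118, 0.0326]
tool_rot: [[0.996, 0.088, -0.0], [0.088, -0.996, -0.0], [-0.0, 0.0, -1.0]]
force: [-3.6, -0.8, 8.2]
opening: 0.0238
gripper_force: 54.5
```

Run:
```python
from h import *
o=ctrl.get_obs(); p=o["ee_pos"]; print(o["time_s"],p,o["force"],o["opening"])
n="scene"; ims=[ctrl.read_camera(n) for _ in range(2)]; im=np.mean([i[0].astype(float) for i in ims],0).astype(np.uint8); d=ims[0][1]; P=cloud(n,d)
u0,v0=205,110
c=cv2.resize(im[v0:v0+75,u0:u0+100],(800,600),interpolation=cv2.INTER_CUBIC)
cv2.imwrite("pics/re.png",c[...,::-1])
for v in range(152,172,2): print(v,(P[v,258:268:3]*1000).round().astype(int).tolist())
```

```text
31.6 [ 0.48315197 -0.01177073  0.03256821] [-3.62813304 -0.76405393  8.17106793] 0.023827279156676866
152 [[515, -8, 147], [515, 0, 147], [517, 8, 151], [520, 16, 156]]
154 [[480, -12, 94], [479, -4, 95], [518, 8, 144], [519, 16, 146]]
156 [[486, -11, 93], [486, -3, 94], [490, 6, 101], [520, 16, 138]]
158 [[494, -11, 94], [491, -2, 91], [491, 6, 92], [454, 12, 47]]
160 [[498, -10, 90], [492, -2, 84], [491, 6, 83], [460, 13, 45]]
162 [[496, -10, 78], [494, -2, 76], [492, 6, 76], [470, 13, 48]]
164 [[494, -11, 67], [492, -2, 65], [495, 7, 69], [477, 14, 47]]
166 [[492, -11, 54], [494, -2, 58], [479, 6, 40], [479, 14, 41]]
168 [[492, -11, 45], [492, -2, 45], [494, 7, 50], [488, 15, 43]]
170 [[502, -10, 48], [500, -1, 47], [500, 8, 48], [497, 16, 46]]
```

View pics/re.png

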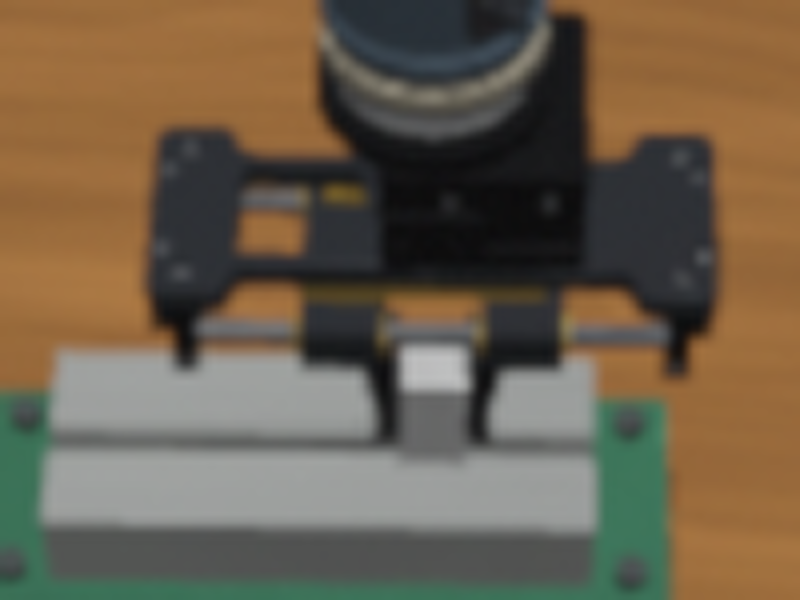

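The picture shows the gauge upright again, gripped well down the handle (crop x 400–470), with the shoulder on the bars (fz 8 N). I'll raise it about 1 mm and run slowly through the tight place.

Emit:
arm_command([
  [[-0.3, 0, -1], [0, 0, 0]],
  [[0, 0, -1], [0, 0, 0]],
  [[0, 0, 0], [0, 0, 0]],
  [[0, -1.5, 0], [0, 0, 0]],
])

```text
time_s: 32.2
ee_pos: [0.4831, -0.0106, 0.0336]
tool_rot: [[0.996, 0.088, -0.0], [0.088, -0.996, -0.0], [-0.0, 0.0, -1.0]]
force: [-1.4, -1.9, -0.6]
opening: 0.0239
gripper_force: 54.6
```

Emit:
arm_command([
  [[0, -1.5, 0], [0, 0, 0]],
  [[0, -1.5, 0], [0, 0, 0]],
])

```text
time_s: 32.45
ee_pos: [0.4828, -0.0074, 0.0337]
tool_rot: [[0.996, 0.088, -0.0], [0.088, -0.996, -0.0], [-0.0, 0.0, -1.0]]
force: [-1.8, -2.4, 0.0]
opening: 0.0234
gripper_force: 54.6
```

Emit:
arm_command([
  [[0, -1.5, 0], [0, 0, 0]],
  [[0, -1.5, 0], [0, 0, 0]],
])

```text
time_s: 32.7
ee_pos: [0.4827, -0.0059, 0.0338]
tool_rot: [[0.996, 0.09, 0.0], [0.09, -0.996, -0.003], [0.0, 0.003, -1.0]]
force: [-2.4, -10.8, -1.8]
opening: 0.0234
gripper_force: 54.7
```

Emit:
arm_command([
  [[0, -1.5, 0], [0, 0, 0]],
  [[0, -1.5, 0], [0, 0, 0]],
])

```text
time_s: 32.95
ee_pos: [0.4826, -0.0042, 0.0338]
tool_rot: [[0.996, 0.091, 0.0], [0.091, -0.996, -0.004], [0.0, 0.005, -1.0]]
force: [-4.2, -12.9, -2.2]
opening: 0.0234
gripper_force: 54.8
```

Emit:
arm_command([
  [[0, -1.5, 0], [0, 0, 0]],
  [[0, -1.5, 0], [0, 0, 0]],
])

```text
time_s: 33.2
ee_pos: [0.4824, -0.0015, 0.0339]
tool_rot: [[0.996, 0.091, 0.0], [0.091, -0.996, -0.005], [0.0, 0.005, -1.0]]
force: [-4.5, -13.9, -1.4]
opening: 0.0236
gripper_force: 54.8
```

Emit:
arm_command([
  [[0, -1.5, 0], [0, 0, 0]],
  [[0, -1.5, 0], [0, 0, 0]],
])

```text
time_s: 33.45
ee_pos: [0.4821, 0.0017, 0.0339]
tool_rot: [[0.996, 0.09, 0.0], [0.09, -0.996, -0.004], [-0.0, 0.004, -1.0]]
force: [-4.0, -12.0, -1.0]
opening: 0.0234
gripper_force: 54.7
```

Emit:
arm_command([
  [[0, -1.5, 0], [0, 0, 0]],
  [[0, -1.5, 0], [0, 0, 0]],
])

```text
time_s: 33.7
ee_pos: [0.4818, 0.0051, 0.0339]
tool_rot: [[0.996, 0.09, 0.0], [0.09, -0.996, -0.004], [0.0, 0.004, -1.0]]
force: [-3.9, -11.6, -0.1]
opening: 0.024
gripper_force: 54.7
```

Emit:
arm_command([
  [[0, -1.5, 0], [0, 0, 0]],
  [[0, -1.5, 0], [0, 0, 0]],
])

```text
time_s: 33.95
ee_pos: [0.4815, 0.0081, 0.0338]
tool_rot: [[0.996, 0.09, 0.0], [0.09, -0.996, -0.004], [-0.0, 0.004, -1.0]]
force: [-3.3, -11.6, -1.1]
opening: 0.0238
gripper_force: 54.8
```

Emit:
arm_command([
  [[0, -1.5, 0], [0, 0, 0]],
  [[0, -1.5, 0], [0, 0, 0]],
])

```text
time_s: 34.2
ee_pos: [0.4812, 0.0111, 0.0338]
tool_rot: [[0.996, 0.09, 0.0], [0.09, -0.996, -0.004], [-0.0, 0.004, -1.0]]
force: [-3.3, -12.3, -0.2]
opening: 0.0237
gripper_force: 54.8
```

Emit:
arm_command([
  [[0, -1.5, 0], [0, 0, 0]],
  [[0, -1.5, 0], [0, 0, 0]],
])

```text
time_s: 34.45
ee_pos: [0.4809, 0.0141, 0.0338]
tool_rot: [[0.996, 0.091, 0.0], [0.091, -0.996, -0.004], [-0.0, 0.004, -1.0]]
force: [-3.6, -11.8, -1.1]
opening: 0.0236
gripper_force: 54.8
```

Emit:
arm_command([
  [[0, -1.5, 0], [0, 0, 0]],
  [[0, -1.5, 0], [0, 0, 0]],
])

```text
time_s: 34.7
ee_pos: [0.4806, 0.0171, 0.0338]
tool_rot: [[0.996, 0.09, 0.0], [0.09, -0.996, -0.004], [-0.0, 0.004, -1.0]]
force: [-3.7, -11.4, -0.6]
opening: 0.0232
gripper_force: 54.7
```

Emit:
arm_command([
  [[0, -1.5, 0], [0, 0, 0]],
  [[0, -1.5, 0], [0, 0, 0]],
])

```text
time_s: 34.95
ee_pos: [0.4804, 0.0202, 0.0338]
tool_rot: [[0.996, 0.09, 0.0], [0.09, -0.996, -0.003], [-0.0, 0.003, -1.0]]
force: [-3.4, -12.1, -0.9]
opening: 0.0238
gripper_force: 54.7
```

Emit:
arm_command([
  [[0, -1.5, 0], [0, 0, 0]],
  [[0, -1.5, 0], [0, 0, 0]],
])

```text
time_s: 35.2
ee_pos: [0.4801, 0.0233, 0.0338]
tool_rot: [[0.996, 0.09, 0.0], [0.09, -0.996, -0.003], [-0.0, 0.003, -1.0]]
force: [-3.0, -12.3, -1.4]
opening: 0.0238
gripper_force: 54.7
```

Emit:
arm_command([
  [[0, -1.5, 0], [0, 0, 0]],
  [[0, -1.5, 0], [0, 0, 0]],
])

```text
time_s: 35.45
ee_pos: [0.4797, 0.0267, 0.0337]
tool_rot: [[0.996, 0.09, 0.0], [0.09, -0.996, -0.003], [-0.0, 0.003, -1.0]]
force: [-2.2, -8.1, -1.5]
opening: 0.0235
gripper_force: 54.7
```

Emit:
arm_command([
  [[0, -1.5, 0], [0, 0, 0]],
  [[0, -1.5, 0], [0, 0, 0]],
])

```text
time_s: 35.7
ee_pos: [0.4795, 0.0301, 0.0338]
tool_rot: [[0.996, 0.089, 0.0], [0.089, -0.996, -0.002], [-0.0, 0.002, -1.0]]
force: [-1.5, -4.1, -0.9]
opening: 0.0238
gripper_force: 54.6
```

Emit:
arm_command([
  [[0, -1.5, 0], [0, 0, 0]],
  [[0, -1.5, 0], [0, 0, 0]],
])

```text
time_s: 35.95
ee_pos: [0.479, 0.0347, 0.0338]
tool_rot: [[0.996, 0.088, -0.0], [0.088, -0.996, 0.0], [-0.0, -0.0, -1.0]]
force: [-0.7, -1.1, -0.6]
opening: 0.0238
gripper_force: 54.6
```

The tight plateau runs from about y −0.007 to +0.031 (≈12 N), centred near +0.012. Returning there.

Emit:
arm_command([
  [[0, 1.5, 0], [0, 0, 0]],
  [[0, 1.5, 0], [0, 0, 0]],
  [[0, 1.5, 0], [0, 0, 0]],
])

```text
time_s: 36.33
ee_pos: [0.4794, 0.0302, 0.0337]
tool_rot: [[0.996, 0.088, -0.0], [0.088, -0.996, 0.001], [-0.0, -0.001, -1.0]]
force: [-1.3, 2.0, -1.4]
opening: 0.0238
gripper_force: 54.5
```

Emit:
arm_command([
  [[0, 1.5, 0], [0, 0, 0]],
  [[0, 1.5, 0], [0, 0, 0]],
])

```text
time_s: 36.58
ee_pos: [0.4795, 0.0284, 0.0337]
tool_rot: [[0.996, 0.086, -0.0], [0.086, -0.996, 0.003], [-0.0, -0.003, -1.0]]
force: [-0.5, 10.0, -0.9]
opening: 0.0235
gripper_force: 54.5
```

Emit:
arm_command([
  [[0, 1.5, 0], [0, 0, 0]],
  [[0, 1.5, 0], [0, 0, 0]],
])

```text
time_s: 36.83
ee_pos: [0.4797, 0.0258, 0.0337]
tool_rot: [[0.996, 0.086, -0.0], [0.086, -0.996, 0.003], [-0.0, -0.003, -1.0]]
force: [-0.2, 10.1, -0.4]
opening: 0.0233
gripper_force: 54.5
```

Emit:
arm_command([
  [[0, 2, 0], [0, 0, 0]],
  [[0, 2, 0], [0, 0, 0]],
  [[0, 2, 0], [0, 0, 0]],
  [[0, 2, 0], [0, 0, 0]],
])

```text
time_s: 37.33
ee_pos: [0.4805, 0.0175, 0.0337]
tool_rot: [[0.996, 0.086, -0.0], [0.086, -0.996, 0.002], [-0.0, -0.002, -1.0]]
force: [-0.8, 7.2, -1.0]
opening: 0.0238
gripper_force: 54.5
```

Emit:
arm_command([
  [[0, 2, 0], [0, 0, 0]],
  [[0, 2, 0], [0, 0, 0]],
  [[0, 0, 0], [0, 0, 0]],
])

```text
time_s: 37.7
ee_pos: [0.4808, 0.0133, 0.0337]
tool_rot: [[0.996, 0.086, -0.0], [0.086, -0.996, 0.002], [-0.0, -0.002, -1.0]]
force: [-0.5, 7.4, -0.6]
opening: 0.0236
gripper_force: 54.5
```

Emit:
arm_command([
  [[0, 1.5, 0], [0, 0, 0]],
  [[0, 0, 1], [0, 0, 0]],
  [[0, 0, 0.5], [0, 0, 0]],
  [[0, 0, 0], [0, 0, 0]],
])

```text
time_s: 38.2
ee_pos: [0.4811, 0.0113, 0.033]
tool_rot: [[0.996, 0.087, 0.0], [0.087, -0.996, 0.001], [0.0, -0.001, -1.0]]
force: [-2.1, 3.5, 6.8]
opening: 0.0238
gripper_force: 54.5
```

Emit:
arm_command([
  [[0, 0, 0.7], [0, 0, 0]],
  [[0, 0, 0], [0, 0, 0]],
  [[0, 0, 0], [0, 0, 0]],
])

```text
time_s: 38.58
ee_pos: [0.4811, 0.0111, 0.0326]
tool_rot: [[0.996, 0.087, 0.0], [0.087, -0.996, 0.001], [0.0, -0.001, -1.0]]
force: [-3.0, 4.0, 8.9]
opening: 0.0236
gripper_force: 54.5
```

Emit:
arm_command([
  [[0, -0.5, 0.7], [0, 0, 0]],
  [[0, -0.5, 0], [0, 0, 0]],
  [[0, 0, 0], [0, 0, 0]],
])

```text
time_s: 38.95
ee_pos: [0.4812, 0.0111, 0.0326]
tool_rot: [[0.996, 0.088, 0.001], [0.088, -0.996, -0.001], [0.001, 0.001, -1.0]]
force: [-5.1, 0.1, 15.8]
opening: 0.0237
gripper_force: 54.5
```

Run:
```python
from h import *
o=ctrl.get_obs(); print(o["time_s"],o["ee_pos"],o["force"],o["torque"])
n="scene"; d=np.median([ctrl.read_camera(n)[1] for _ in range(3)],0); P=cloud(n,d); p=o["ee_pos"]
m=(abs(P[...,0]-.4835)<.008)&(abs(P[...,1]-p[1]-.003)<.009)&(P[...,2]>.08)&(P[...,2]<.105); q=P[m]; print(m.sum(),q.mean(0),q[:,2].std())
A=np.c_[q[:,:2]-q[:,:2].mean(0),np.ones(len(q))]; print("plane",np.linalg.lstsq(A,q[:,2],rcond=None)[0])
m=(abs(P[...,0]-.508)<.012)&(abs(P[...,1]+.05)<.08)&(P[...,2]>.035)&(P[...,2]<.06);print("bar z",P[m][:,2].mean())
```

```text
38.95 [0.4811544  0.01110234 0.03258207] [-5.09495797  0.05369542 15.80983064] [ 0.01227949  0.89283283 -0.02988782]
31 [0.48421461 0.01390538 0.09184421] 0.0023025155278947186
plane [-0.07931942 -0.12306934  0.09184421]
bar z 0.04704195752761874
```

Height stalls at 0.0326 while the force rises, and the handle top is 45 mm above the bars, so the gauge is seated. Release and lift clear.

Emit:
arm_command([
  [[-0.5, 0, -0.9], [0, 0, 0]],
  [[0, 0, 0], [0, 0, 0]],
])

```text
time_s: 39.35
ee_pos: [0.4811, 0.0111, 0.0326]
tool_rot: [[0.996, 0.088, 0.001], [0.088, -0.996, -0.001], [0.001, 0.001, -1.0]]
force: [-2.2, 0.6, 9.5]
opening: 0.0235
gripper_force: 54.5
```

Emit:
arm_command([
  [[0, 0, 0], [0, 0, 0]],
  [[0, 0, 0], [0, 0, 0]],
  [[0, 0, 0], [0, 0, 0]],
  [[0, 0, 0], [0, 0, 0]],
  [[0, 0, 0], [0, 0, 0]],
  [[0, 0, 0], [0, 0, 0]],
], claw=0.6)

```text
time_s: 40.1
ee_pos: [0.4807, 0.0115, 0.0317]
tool_rot: [[0.996, 0.088, 0.0], [0.088, -0.996, -0.0], [0.0, 0.0, -1.0]]
force: [-0.1, -0.4, 0.2]
opening: 0.0518
gripper_force: 0.0
```

Emit:
arm_command([
  [[0, 0, -10], [0, 0, 0]],
  [[0, 0, -20], [0, 0, 0]],
  [[0, 0, -30], [0, 0, 0]],
  [[0, 0, -40], [0, 0, 0]],
  [[0, 0, -40], [0, 0, 0]],
  [[0, 0, -20], [0, 0, 0]],
  [[0, 0, 0], [0, 0, 0]],
  [[0, 0, 0], [0, 0, 0]],
])

```text
time_s: 41.1
ee_pos: [0.4798, 0.0116, 0.1912]
tool_rot: [[0.996, 0.088, -0.001], [0.088, -0.996, 0.0], [-0.001, -0.0, -1.0]]
force: [-1.1, -0.7, -0.3]
opening: 0.0519
gripper_force: 0.0
```

Run:
```python
from h import *
o=ctrl.get_obs(); print(o["time_s"],o["ee_pos"],o["force"])
n="scene"; R=[ctrl.read_camera(n) for _ in range(3)]; im=np.mean([r[0].astype(float) for r in R],0).astype(np.uint8); P=cloud(n,np.median([r[1] for r in R],0))
m=(abs(P[...,0]-.4835)<.008)&(abs(P[...,1]-.014)<.009)&(P[...,2]>.08)&(P[...,2]<.105); q=P[m]; print(m.sum(),q.mean(0))
c=cv2.resize(im[120:195,205:305],(800,600),interpolation=cv2.INTER_CUBIC); cv2.imwrite("pics/end.png",c[...,::-1])
```

```text
41.1 [0.47980121 0.01164713 0.19121598] [-1.12012311 -0.74121868 -0.33034489]
34 [0.48490833 0.01464976 0.09153049]
```

View pics/end.png

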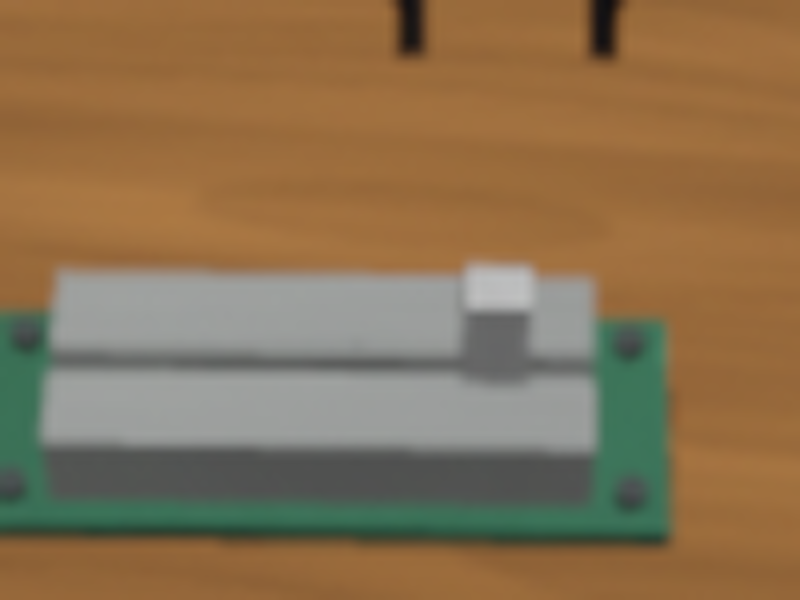

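The last picture shows the gauge upright in the gap at crop (497,320), handle on the bars, with the fingers well clear above. Handing in.

```bash
python3 -c "
from station import ctrl
print(ctrl.hand_in())"
```

```text
the job is handed in; nothing more can be done
None
```

The slim gauge is standing upright and fully down in the tighter place (world y about +0.012), let go with the arm clear, and the job was handed in at about 41 s; the first grip slipped in the tight place, so I had to straighten and re-grip the gauge, and drag peaked at about 14 N there.

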